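# Level the blood-sedimentation tube stand

### The job

The tube stand is out of level and its readings would be false. Pick up the spirit level, set it in the pocket in the stand's deck and press it fully home until it is flush on the pocket floor; then push the blue levelling knob down against its spring so that it engages the foot screw, and turn it until the bubble rests between the two black lines of the level. The job ends holding: finish with the knob still held pushed down, so that the setting cannot creep while a colleague tightens the lock nut; keep off the glass tubes and leave the things round the stand where they are.

Things in the scene. Friction and masses are not known exactly. Their poses are not given: they have to be found in the camera images.
- stand: Tube stand for blood sedimentation, fixed on the worktop; place and heading vary. Origin on the worktop under the deck's centre; x from the front (blue knob) to the rear (tube rack), y to the left, z up. White deck 294 x 134 x 14 mm, its top 36 mm above the worktop. Rear feet at x = +100 mm: about their line the deck tilts by under 1 degree. Screw foot under the knob, x = -110 mm.
- tube_rack: Rack on the rear end of the deck with five glass tubes and a white graduated panel, 118 mm wide; its top is 194 mm above the worktop. Origin on the deck's top at x = +122 mm of the stand, its front at x = +109 mm. Not to be touched.
- pocket (a point): Centre of the floor of the pocket in the deck, at x = +10 mm of the stand, 26 mm above the worktop; axes as the stand. The pocket is 87 mm long (x), 27 mm wide, 10 mm deep, framed by a thin metal line. A sprung steel ball in the middle of each long wall grips the level, which does not sink in by its own weight: press it with about 5 to 15 N.
- spirit_level: Loose aluminium spirit level, 84 mm long (x), 24 wide, 28 high, 0.16 kg, upright on the worktop; origin at the centre of its underside. Its lowest 3 mm are 1.5 mm narrower all round as a lead-in. Open top over a lime-green vial with black lines 9.2 mm either side of the middle. Either end may face the rear. Home in the pocket it stands 18 mm above the deck, its underside on the floor.
- bubble (a point): Centre of the pale bubble, 13 mm long, on the vial, 25.6 mm above the level's underside. Centred when level with the level's middle along its length. It moves towards the higher end, 1.5 mm per milliradian of tilt, at most 21 mm, and takes about 1 s to come to rest. At the start the deck's front is low: with the level home the bubble rests 5 to 12 mm towards the rear.
- knob: The blue knurled knob, 32 mm in diameter, 20 mm high; at the start its underside is 10 mm above the deck. Origin on its axis, 2 mm under its underside, z up. Only when pushed down does it drive the foot screw; when up it turns freely and the screw stays. Clockwise from above raises the deck's front: 3.8 milliradians, or 5.7 mm of bubble, per radian. At first 1.0 to 2.0 rad clockwise are wanted.
- knob_centre (a point): Point on the upright axis of the round blue levelling knob, at half its height, at the start 56 mm above the worktop; it sinks with the knob.
- knob_push (a joint): How far the knob is pushed down, m: 0 when free, about 0.0035 to 0.0045 when its rounded face teeth (18, a spring underneath) mesh with those of the foot screw. It springs back up when let go. The spring takes about 3 N; push with about 8 to 20 N in all, or the teeth may skip. It may be lifted, turned back freely and pushed again.
- dial_timer: Wind-up timer with a teal dial, 62 x 62 x 36 mm, loose, left of the stand; origin at the centre of its underside. A bystander.
- vial_1: Glass vial with a red cap, 23 mm across, 50 mm high, loose, right of the stand; origin at the centre of its underside. A bystander.
- vial_2: Glass vial with a blue cap, 23 mm across, 50 mm high, loose, right of the stand; origin at the centre of its underside. A bystander.
- surgical_tape: Roll of cream tape lying flat, 59 mm across, 25 mm high, loose, at the left; origin at the centre of its underside. A bystander.
Mind the look-alikes: they are no part of the job. Leave any purple look-alike of the spirit_level alone.

How it is judged:
By the outcome, as a careful person would: the job done as asked, in the order asked, and still so for the second after the job is handed in, while the arm keeps its last pose, push and grip.
It also fails if it takes over 64 s, if anything falls off the work surface, if the arm or the gripper's body presses on something with over 40 N, if the wrist force passes 120 N, or if a joint passes its speed limit or range.

### The arm

A 6-joint arm with a two-finger parallel gripper is mounted at the origin on a cart in front of the work surface, level with it; the furniture and walls round the work are solid. World frame = base frame: x ahead of the robot, y to its left, z up, the work surface at z = 0. Lengths are in mm, angles in rad, forces in N, time in s.
With the tool pointing down it reaches from about 350 to 775 mm from the base axis. Payload 7.3 kg.
Tool frame: the origin (TCP) lies at the very end of the fingers, on their centre line; the grasp point (between the pads) lies 19 mm behind it; z points along the fingers, y is the line along which they close (so a half turn about z gives the same grasp; the last joint's range is limited). The gripper opens to 92 mm and grips with 3 to 60 N. Pads are 19 mm wide; open, the fingers measure 130 mm over their backs; the gripper's body (75 mm by 190 mm) begins 47 mm behind the grasp point.
Start: joints at [-1.381, 0.342, 1.524, -0, 1.275, -0.146], TCP at [173.023, -495.689, 226.741] pointing down, gripper open.
Joint ranges: [-2.53, 2.53], [-0.77, 2.02], [0.04, 2.7], [-1, 4.14], [0.28, 2.66], [-3.11, 3.11]. Speed limits (rad/s): [2.57, 2.57, 3.14, 3.14, 3.14, 3.14].

### API

Orientations are given as [roll, pitch, yaw] about the fixed x, y, z axes, in that order (R = Rz(yaw) Ry(pitch) Rx(roll)).
In Python, from plant import get_obs, vision, workorder gives the robot as it stands.
- The arm moves only by the shell command python3 -m pendant 'ROWS' [OPENING]. ROWS is a JSON object of lists of equal length, an entry for each row: "dp": the shift along the tool's x, y, z in m, a list of three; "rotation": the turn, a rotation vector about the tool's x, y, z in rad, a list of three. A call has 1 to 8 rows; each row is the pose to reach, as a shift and turn from the pose commanded when the call began, along the tool's axes at that moment; what a row does not reach only later rows make up. A row lasts 1/8 s, in which the tool goes at most 62.5 mm and 10.7 degrees, less where a joint would pass 70% of its speed; a pose out of reach is approached as far as the arm can. A call with a gripper value outside its range is refused whole. OPENING is the finger opening in m, from 0 to 0.0918, set as the call begins (- or left out, the last holds). The fingers move at their own pace and stop on an object; the grip force is fixed at half the most. Time passes only in rows, so rows that repeat a pose let the fingers close. It gives the time, the measured TCP pose, the force, the opening and the grip force at its end, in the units of the state.
- get_obs(): the state, without advancing time (a new reading comes with each control period).
- vision.capture(name): name is "scene" or "top" or "wrist"; returns a dict with "pixels" (480x640x3 uint8, red, green, blue), "vfov" (degrees; the focal length in pixels is half the picture's height over the tangent of half this angle, whatever the lens; pixels are square), "cx", "cy" (the principal point, pixels), "pose" (4x4, takes a point from camera to world coordinates); the wrist camera has in their place "T_tool_cam" (4x4, takes a point from camera to tool coordinates, whose origin is the TCP and whose axes are the flange's). Camera axes: x right, y up, looking along -z (the intrinsics and any distortion apply to the point x, -y, -z); pixel columns grow to the right and rows downward; lengths in mm; the calibration is good to about 2 mm. The wrist camera is an equidistant fisheye: a pixel r from the principal point sees the ray r / f radians off the axis. A picture is of the moment at which its call begins: read the wrist's pose just before it. There is no depth.
- workorder.close_job(): hands the job in; it is judged then, once.
The state is a dict: "time": time; "joint_positions": joint angles; "dq": joint speeds; "tau": joint torques, N m; "tool_pos": TCP position; "tcp_rot": TCP orientation; "contact_force": force on the tool from outside, world axes, zero at the start; "moment": the same for the moment, N m; "grip_width": finger opening in mm; "finger_force": force on a finger pad.
Only numpy, scipy, OpenCV 4.12 (cv2) and the standard library are available. Lean on these libraries where they do the work, as an engineer would, in place of code of your own. Each camera call takes 0.05 s, during which the arm holds its last target. There are 200 camera calls.

## Working session

There is one attempt and no reset: what is moved stays moved. The work goes in short steps, Python scripts to look and compute and a shell command to move; the robot and the scene stay as the last step left them, time stands still between calls to the robot, and variables do not carry over. Pictures are saved under pics/ and viewed, at most 10 in all, crops included, and the job is handed in when it is done.

```bash
mkdir -p pics; ls
python3 - <<'E'
from plant import get_obs, vision
import cv2,numpy as np,pickle
o=get_obs(); print({k:np.round(v,3).tolist() for k,v in o.items()})
d={}
for n in ["scene","top","wrist"]:
    c=vision.capture(n); d[n]=c
    print(n,c["vfov"],c["cx"],c["cy"],[k for k in c]); print(np.round(c.get("pose",c.get("T_tool_cam")),3).tolist())
    cv2.imwrite(f"pics/{n}0.png",c["pixels"][:,:,::-1])
pickle.dump(d,open("cap0.pkl","wb"))
E
```

```text
pics
{'time': 0.0, 'joint_positions': [-1.381, 0.343, 1.525, -0.0, 1.275, -0.146], 'dq': [0.001, 0.001, -0.001, -0.001, -0.001, 0.001], 'tau': [0.001, -43.124, -24.422, 0.072, 0.056, -0.0], 'tool_pos': [172.944, -495.282, 226.048], 'tcp_rot': [-3.14, -0.0, 0.336], 'contact_force': [0.05, 0.07, 0.402], 'moment': [-0.035, 0.008, -0.012], 'finger_force': 0.0, 'grip_width': 92.067}
scene 51.96489357903411 321.3731619401317 238.92273787698832 ['pixels', 'vfov', 'cx', 'cy', 'pose']
[[0.615, 0.443, -0.653, -51.069], [-0.789, 0.353, -0.503, -406.61], [0.007, 0.824, 0.566, 576.165], [0.0, 0.0, 0.0, 1.0]]
top 57.348689980890036 323.5777308895336 244.42948099674734 ['pixels', 'vfov', 'cx', 'cy', 'pose']
[[-0.007, 0.982, -0.189, 385.401], [-1.0, -0.012, -0.022, 46.44], [-0.024, 0.189, 0.982, 944.883], [0.0, 0.0, 0.0, 1.0]]
wrist 65.70646984690485 324.2131989860682 239.76790832689193 ['pixels', 'vfov', 'cx', 'cy', 'T_tool_cam']
[[-0.001, 0.968, 0.252, 68.548], [1.0, 0.001, 0.0, 0.335], [-0.0, 0.252, -0.968, -159.486], [0.0, 0.0, 0.0, 1.0]]
```

View pics/top0.png

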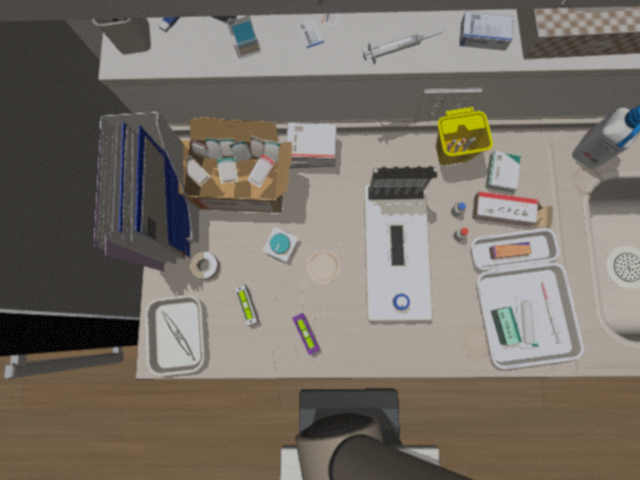

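View pics/scene0.png

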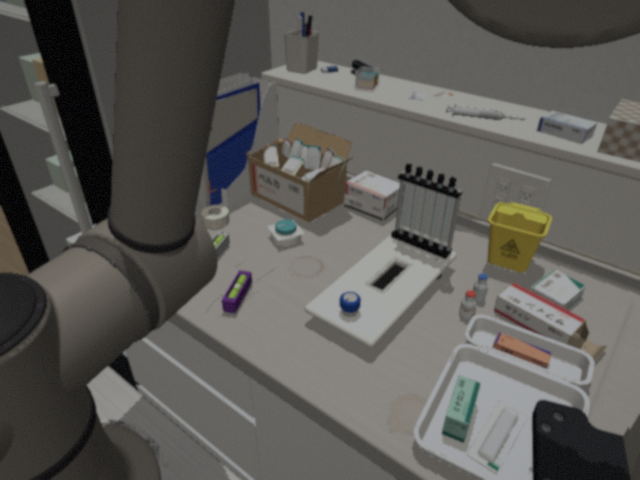

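Two level-like things in the top view: silver one at (246,305) and purple one at (306,334). The silver (aluminium) one fits the description, and the purple one is the look-alike. The stand is at (398,252), the knob at (401,301) and the pocket at (397,245). I'll confirm with a crop.

```bash
cat > h.py <<'E'
import numpy as np,cv2,pickle
from scipy.spatial.transform import Rotation as R
from plant import get_obs, vision
def grab(n):
    o=get_obs(); c=vision.capture(n); c['fish']=n=='wrist'
    if c['fish']:
        T=np.eye(4); T[:3,:3]=R.from_euler('xyz',o['tcp_rot']).as_matrix(); T[:3,3]=o['tool_pos']
        c['pose']=T@c['T_tool_cam']
    return c
def foc(c): return 240/np.tan(np.radians(c['vfov']/2))
def pt(c,uv,z):
    """pixel -> world on plane z"""
    u,v=uv; a=np.array([u-c['cx'],v-c['cy']])/foc(c)
    if c.get('fish'):
        r=np.hypot(*a); s=np.sin(r)/r if r>1e-9 else 1; d=np.array([a[0]*s,-a[1]*s,-np.cos(r)])
    else: d=np.array([a[0],-a[1],-1])
    d=c['pose'][:3,:3]@d; o=c['pose'][:3,3]
    return o+d*(z-o[2])/d[2]
def px(c,p):
    q=np.linalg.inv(c['pose'])@np.append(p,1); a=np.array([q[0],-q[1],-q[2]])
    if c.get('fish'):
        r=np.hypot(a[0],a[1]); th=np.arctan2(r,a[2]); b=a[:2]/r*th
    else: b=a[:2]/a[2]
    return b*foc(c)+[c['cx'],c['cy']]
E
python3 - <<'E'
from h import *
d=pickle.load(open('cap0.pkl','rb')); c=d['top']; P=c['pixels']
a=cv2.resize(P[270:370,220:340],None,fx=5,fy=5,interpolation=cv2.INTER_CUBIC)
cv2.imwrite('pics/crop.png',a[:,:,::-1])
for n,uv,z in [('lev',(246,305),20),('purple',(306,334),20),('knob',(401,301),66),('pock',(397,245),36),('timer',(281,244),36),('tape',(204,265),25)]: print(n,pt(c,uv,z).round(1))
hsv=cv2.cvtColor(P,cv2.COLOR_RGB2HSV)
m=((hsv[...,0]>25)&(hsv[...,0]<50)&(hsv[...,1]>120)&(hsv[...,2]>80)).astype(np.uint8)
n,_,st,ce=cv2.connectedComponentsWithStats(m)
print([(st[i].tolist(),ce[i].round(1).tolist()) for i in range(1,n) if st[i,4]>15])
E
```

```text
lev [436.3 231.5  20. ]
purple [375.7 105.3  20. ]
knob [439.  -86.1  66. ]
pock [557.7 -87.   36. ]
timer [562.8 157.3  36. ]
tape [521.4 322.6  25. ]
[([437, 107, 56, 50, 1407], [463.0, 127.5]), ([239, 291, 9, 13, 67], [242.4, 296.7]), ([244, 305, 8, 14, 68], [247.7, 312.5]), ([298, 320, 10, 13, 66], [301.7, 325.5]), ([304, 335, 10, 13, 70], [309.0, 341.2])]
```

View pics/crop.png

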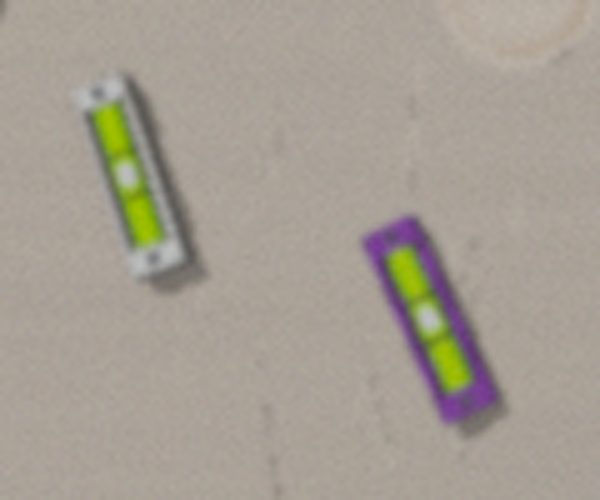

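Confirmed in the crop: the silver level sits at about (245,305) in the top view and the purple one is separate. I'll move over it by way of the stand, keeping the heading of 0.336.

```bash
python3 -m pendant '{"dp":[[0.05,-0.034,0],[0.1,-0.068,0],[0.16,-0.1,0],[0.21,-0.136,0],[0.26,-0.17,0],[0.315,-0.204,0],[0.37,-0.238,0],[0.42,-0.272,0]],"rotation":[[0,0,0],[0,0,0],[0,0,0],[0,0,0],[0,0,0],[0,0,0],[0,0,0],[0,0,0]]}' -
python3 - <<'E'
from h import *
c=grab('wrist'); print(get_obs()['tool_pos'])
c['pixels'][:]; pickle.dump(c,open('w1.pkl','wb')); cv2.imwrite('pics/w1.png',c['pixels'][:,:,::-1])
E
```

```text
time: 1.15
tool_pos: [478.1, -102.5, 226.7]
tcp_rot: [3.141, -0.0, 0.336]
contact_force: [0.9, -1.3, 0.4]
grip_width: 91.7
finger_force: 0.0
[481.38438912 -96.53870699 226.61419963]
```

View pics/w1.png

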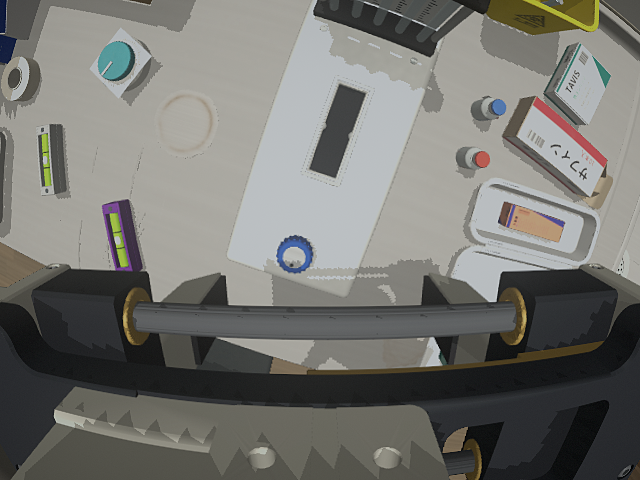

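The wrist view shows the pocket at (338,130), the knob at (294,254), the silver level at (48,160), the purple one at (120,235) and the tubes at the top. I'll take the same view again at rest and measure.

```bash
cat >> h.py <<'E'
def blob(m,box=None,amin=30):
    m=m.astype(np.uint8)
    if box: k=np.zeros_like(m); x0,y0,x1,y1=box; k[y0:y1,x0:x1]=1; m=m*k
    n,l,st,ce=cv2.connectedComponentsWithStats(m)
    return [(st[i],ce[i],np.argwhere(l==i)[:,::-1].astype(np.float32)) for i in range(1,n) if st[i,4]>=amin]
def rect(c,pts,z):
    w=np.array([pt(c,p,z)[:2] for p in pts],np.float32)
    (x,y),(a,b),t=cv2.minAreaRect(w)
    if a<b: a,b,t=b,a,t+90
    t=(np.radians(t)+np.pi/2)%np.pi-np.pi/2
    return x,y,a,b,t
E
python3 - <<'E'
from h import *
o=get_obs();print(o['tool_pos'],o['dq'].__class__)
c=grab('wrist'); pickle.dump(c,open('w2.pkl','wb')); P=c['pixels']; hsv=cv2.cvtColor(P,cv2.COLOR_RGB2HSV)
for st,ce,p in blob(hsv[...,2]<90,(290,70,380,195),500): print('pocket',st,np.round(rect(c,p,36),3))
for st,ce,p in blob((hsv[...,0]>100)&(hsv[...,0]<130)&(hsv[...,1]>100),(260,220,330,285)): print('knob',st,ce,np.round(rect(c,p,66),3))
L=[]
for st,ce,p in blob((hsv[...,0]>25)&(hsv[...,0]<50)&(hsv[...,1]>120)&(hsv[...,2]>80),(20,110,80,210)): print('lime',st,ce); L.append(p)
print('level',np.round(rect(c,np.vstack(L),24),3))
E
```

```text
[481.38438912 -96.53870699 226.61419963] <class 'numpy.ndarray'>
pocket [ 315   90   57   94 2464] [ 5.60285e+02 -8.70100e+01  8.55640e+01  2.61770e+01 -2.00000e-03]
knob [282 242  36  37 535] [299.74953271 259.42616822] [ 4.41112e+02 -8.68260e+01  3.30170e+01  3.21830e+01 -9.40000e-02]
lime [ 45 137  10  52 274] [ 49.73722628 162.46350365]
level [4.38317e+02 2.34734e+02 6.19420e+01 1.11160e+01 3.51000e-01]
```

```bash
python3 -m pendant '{"dp":[[0.012,-0.055,0.01],[0.022,-0.11,0.02],[0.034,-0.165,0.04],[0.045,-0.22,0.06],[0.056,-0.275,0.08],[0.067,-0.326,0.097],[0.067,-0.326,0.097],[0.067,-0.326,0.097]],"rotation":[[0,0,0],[0,0,0],[0,0,0],[0,0,0],[0,0,0],[0,0,0],[0,0,0],[0,0,0]]}' -
python3 - <<'E'
from h import *
o=get_obs();print(o['tool_pos'],o['tcp_rot'])
c=grab('wrist'); pickle.dump(c,open('w3.pkl','wb')); P=c['pixels']; hsv=cv2.cvtColor(P,cv2.COLOR_RGB2HSV)
L=[]
for st,ce,p in blob((hsv[...,0]>25)&(hsv[...,0]<50)&(hsv[...,1]>120)&(hsv[...,2]>80)): print('lime',st,ce,np.round(rect(c,p,24),3))
cv2.imwrite('pics/w3.png',P[:,:,::-1])
E
```

```text
time: 2.25
tool_pos: [433.0, 224.8, 129.7]
tcp_rot: [3.141, 0.0, 0.336]
contact_force: [-0.8, 0.3, 0.8]
grip_width: 91.7
finger_force: 0.0
[432.96630252 224.84138705 129.66473516] [3.14100339e+00 4.36935954e-04 3.36096627e-01]
lime [306 188  18  30 497] [314.87323944 202.38028169] [4.56442e+02 2.40033e+02 2.12170e+01 1.22010e+01 3.34000e-01]
lime [307 218  18  54 700] [315.50571429 247.21142857] [4.26723e+02 2.29071e+02 4.08540e+01 1.22430e+01 3.51000e-01]
lime [426 337  15  30 285] [432.30175439 354.55438596] [369.628 103.734  30.97   12.819   0.463]
```

View pics/w3.png

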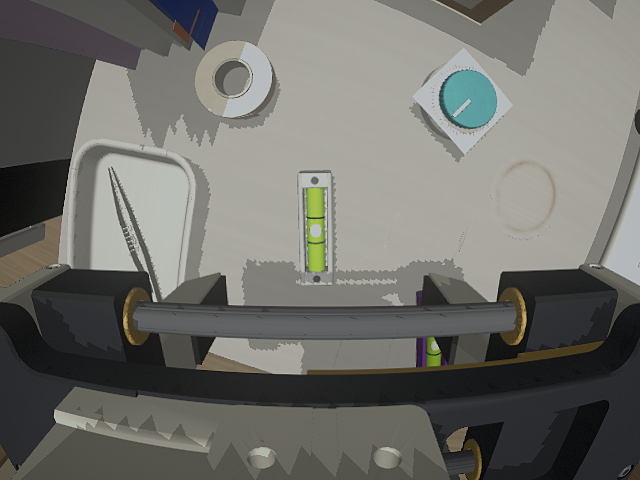

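Run:
```python
from h import *
o=get_obs();print(o['tool_pos'],o['tcp_rot'],np.abs(o['dq']).max())
c=grab('wrist'); P=c['pixels']; hsv=cv2.cvtColor(P,cv2.COLOR_RGB2HSV)
L=np.vstack([p for st,ce,p in blob((hsv[...,0]>25)&(hsv[...,0]<50)&(hsv[...,1]>120)&(hsv[...,2]>80),(285,150,350,300))])
print('lime',np.round(rect(c,L,24),3))
S=np.vstack([p for st,ce,p in blob((hsv[...,1]<25)&(hsv[...,2]>165),(290,160,345,300),20)])
print('body',np.round(rect(c,S,28),3))
```

```text
[433.31516261 224.46860726 129.93436069] [ 3.14111043e+00 -2.23530750e-04  3.34816908e-01] 0.01485314647134189
lime [4.36914e+02 2.32850e+02 6.21810e+01 1.25120e+01 3.58000e-01]
body [4.43121e+02 2.33479e+02 9.24750e+01 4.00200e+01 3.46000e-01]
```

```bash
python3 -m pendant '{"dp":[[0.0063,-0.0068,0.01],[0.0063,-0.0068,0.03],[0.0063,-0.0068,0.06],[0.0063,-0.0068,0.09],[0.0063,-0.0068,0.11],[0.0063,-0.0068,0.117],[0.0063,-0.0068,0.117]],"rotation":[[0,0,-0.018],[0,0,-0.018],[0,0,-0.018],[0,0,-0.018],[0,0,-0.018],[0,0,-0.018],[0,0,-0.018]]}' -
python3 -m pendant '{"dp":[[0,0,0],[0,0,0],[0,0,0],[0,0,0],[0,0,0],[0,0,0]],"rotation":[[0,0,0],[0,0,0],[0,0,0],[0,0,0],[0,0,0],[0,0,0]]}' 0.0
```

```text
time: 3.22
tool_pos: [436.8, 233.8, 12.5]
tcp_rot: [3.142, 0.0, 0.353]
contact_force: [-0.3, 0.6, 0.1]
grip_width: 91.8
finger_force: 0.0
time: 3.98
tool_pos: [436.6, 234.0, 12.7]
tcp_rot: [3.142, -0.0, 0.354]
contact_force: [-0.1, 0.4, 0.5]
grip_width: 36.1
finger_force: 0.0
```

Still closing; a little longer, then lift.

```bash
python3 -m pendant '{"dp":[[0,0,0],[0,0,0],[0,0,0],[0,0,0]],"rotation":[[0,0,0],[0,0,0],[0,0,0],[0,0,0]]}' -
python3 -m pendant '{"dp":[[0,0,-0.01],[0,0,-0.03],[0,0,-0.06],[0,0,-0.09],[0,0,-0.09]],"rotation":[[0,0,0],[0,0,0],[0,0,0],[0,0,0],[0,0,0]]}' -
python3 - <<'E'
from h import *
c=grab('wrist'); o=get_obs(); print(o['tool_pos'],o['tcp_rot'])
cv2.imwrite('pics/w4.png',c['pixels'][:,:,::-1]); pickle.dump(c,open('w4.pkl','wb'))
E
```

```text
time: 4.47
tool_pos: [436.6, 234.0, 12.7]
tcp_rot: [3.141, 0.0, 0.354]
contact_force: [0.5, -1.1, -0.8]
grip_width: 23.7
finger_force: 30.0
time: 5.1
tool_pos: [438.0, 234.6, 104.9]
tcp_rot: [3.141, -0.005, 0.354]
contact_force: [0.4, 0.3, -2.1]
grip_width: 23.7
finger_force: 30.0
[436.93821734 234.22550017 103.40703616] [ 3.14154483e+00 -2.16371632e-03  3.53830709e-01]
```

View pics/w4.png

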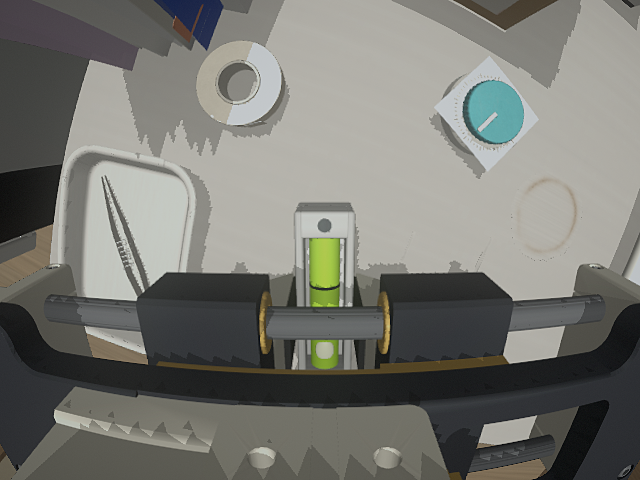

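The level is held, seen at (325,204–370). Next I measure how it sits in the tool frame.

Run:
```python
from h import *
c=pickle.load(open('w4.pkl','rb')); c['pose']=c['T_tool_cam']
P=c['pixels']
for r in range(196,222,2): print(r,P[r,312].tolist(),end=' ')
print()
for z,uv in [(-15,(297,213)),(-15,(354,213)),(-15,(325,213)),(13,(297,203)),(13,(353,203))]: print(z,uv,pt(c,uv,z).round(2))
# black line rows & lime edges
g=cv2.cvtColor(P,cv2.COLOR_RGB2HSV)
m=(g[...,0]>25)&(g[...,0]<50)&(g[...,1]>120)&(g[...,2]>60)
for r in (245,265,280,300): 
    k=np.flatnonzero(m[r,290:360])+290; print(r,k.min(),k.max(),pt(c,((k.min()+k.max())/2,r),-12.6+1).round(2))
print('line rows',[ (r,P[r,325].tolist()) for r in range(284,294)])
print(pt(c,(325,288),-12).round(2))
```

```text
196 [181, 179, 172] 198 [182, 180, 172] 200 [184, 181, 174] 202 [146, 146, 140] 204 [114, 115, 111] 206 [109, 111, 106] 208 [115, 115, 110] 210 [108, 108, 104] 212 [170, 172, 166] 214 [196, 198, 193] 216 [196, 200, 195] 218 [196, 199, 194] 220 [197, 199, 194] 
-15 (297, 213) [ 41.88 -10.43 -15.  ]
-15 (354, 213) [ 41.86  12.13 -15.  ]
-15 (325, 213) [ 41.85   0.65 -15.  ]
13 (297, 203) [ 41.5  -12.45  13.  ]
13 (353, 203) [41.48 13.87 13.  ]
245 310 339 [ 27.81   0.44 -11.6 ]
265 310 339 [ 19.11   0.43 -11.6 ]
280 310 338 [ 12.38   0.21 -11.6 ]
300 310 338 [  3.08   0.2  -11.6 ]
line rows [(284, [172, 200, 71]), (285, [173, 201, 72]), (286, [180, 208, 74]), (287, [187, 219, 74]), (288, [29, 29, 42]), (289, [37, 38, 43]), (290, [82, 102, 47]), (291, [133, 168, 58]), (292, [135, 169, 56]), (293, [132, 166, 56])]
[  8.87   0.64 -12.  ]
```

```bash
python3 -m pendant '{"dp":[[-0.012,0.05,-0.01],[-0.024,0.105,-0.017],[-0.036,0.16,-0.017],[-0.048,0.215,-0.017],[-0.06,0.267,-0.017],[-0.071,0.316,-0.017],[-0.071,0.316,-0.017],[-0.071,0.316,-0.017]],"rotation":[[0,0,0.06],[0,0,0.12],[0,0,0.18],[0,0,0.24],[0,0,0.3],[0,0,0.356],[0,0,0.356],[0,0,0.356]]}' -
python3 -m pendant '{"dp":[[0,0,0],[0,0,0]],"rotation":[[0,0,0],[0,0,0]]}' -
cat > pk.py <<'E'
from h import *
o=get_obs();print(o['tool_pos'],o['tcp_rot'])
c=grab('wrist'); P=c['pixels']; cv2.imwrite('pics/w5.png',P[:,:,::-1]); pickle.dump(c,open('w5.pkl','wb'))
hsv=cv2.cvtColor(P,cv2.COLOR_RGB2HSV)
for st,ce,p in blob(hsv[...,2]<90,(240,0,420,300),800):
    if st[4]<12000: print('pocket',st,np.round(rect(c,p,36),4))
k=cv2.medianBlur(((hsv[...,0]>100)&(hsv[...,0]<130)&(hsv[...,1]>100)).astype(np.uint8),3)
for st,ce,p in blob(k,None,100): print('blue',st)
E
python3 pk.py
```

```text
time: 6.15
tool_pos: [478.5, -86.4, 118.5]
tcp_rot: [-3.14, 0.003, -0.002]
contact_force: [-0.6, 0.7, -1.5]
grip_width: 23.7
finger_force: 30.0
time: 6.4
tool_pos: [479.3, -85.9, 119.6]
tcp_rot: [-3.142, 0.0, -0.0]
contact_force: [0.5, -0.1, -1.7]
grip_width: 23.6
finger_force: 30.0
[479.34423006 -85.89256555 119.60479302] [-3.14150678e+00  3.07787081e-04 -2.75625642e-04]
pocket [ 306   63   41  128 5033] [ 5.605341e+02 -8.705400e+01  8.426560e+01  2.597010e+01 -3.700000e-03]
pocket [ 379  273   41   27 1004] [ 449.88   -139.634    30.0073   20.2457   -1.557 ]
blue [516  15  20  21 318]
```

View pics/w5.png

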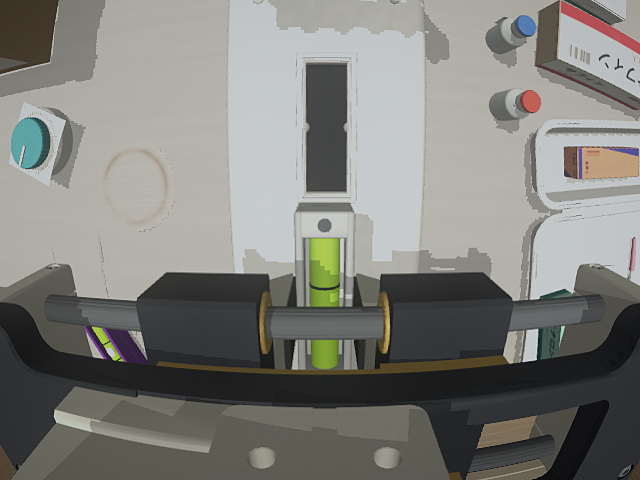

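Run:
```python
from h import *
for f in ('w2.pkl','w5.pkl'):
    c=pickle.load(open(f,'rb')); hsv=cv2.cvtColor(c['pixels'],cv2.COLOR_RGB2HSV)
    for st,ce,p in blob(hsv[...,2]<90,(290,50,380,195),800): print(f,np.round(rect(c,p,26),4),pt(c,p.mean(0),26).round(2), px(c,pt(c,p.mean(0),26)),p.mean(0))
# edges of floor per row for heading + level lime/side edges in same frame
c=pickle.load(open('w5.pkl','rb')); m=cv2.cvtColor(c['pixels'],cv2.COLOR_RGB2HSV)[...,2]<90
W=np.array([[pt(c,(k.min()+x0,r),26)[:2],pt(c,(k.max()+1+x0,r),26)[:2]] for x0 in (295,) for r in list(range(70,118))+list(range(140,185)) for k in [np.flatnonzero(m[r,x0:360])]])
for i in (0,1): print(np.polyfit(W[:,i,0],W[:,i,1],1), np.median(W[:,i,1]))
```

```text
w2.pkl [ 5.607018e+02 -8.736540e+01  8.800630e+01  2.692380e+01 -2.300000e-03] [560.54 -87.3   26.  ] [342.77353224 136.51258301] [342.77353 136.51259]
w5.pkl [ 5.610493e+02 -8.709720e+01  8.773240e+01  2.703850e+01 -3.700000e-03] [560.53 -87.1   26.  ] [325.96762403 126.59784912] [325.96762  126.597855]
[ 7.94633944e-04 -7.43348117e+01] -73.74248382009436
[-8.50004023e-03 -9.61526723e+01] -100.72632532713529
```

```bash
python3 -m pendant '{"dp":[[0.03,0.0003,0],[0.06,0.0007,0.01],[0.0816,0.0007,0.03],[0.0816,0.0007,0.05],[0.0816,0.0007,0.0645],[0.0816,0.0007,0.0645],[0.0816,0.0007,0.0645]],"rotation":[[0,0,0.003],[0,0,0.003],[0,0,0.003],[0,0,0.003],[0,0,0.003],[0,0,0.003],[0,0,0.003]]}' -
python3 -m pendant '{"dp":[[0,0,0.003],[0,0,0.006],[0,0,0.008],[0,0,0.008]],"rotation":[[0,0,0],[0,0,0],[0,0,0],[0,0,0]]}' -
```

```text
time: 7.32
tool_pos: [561.5, -87.9, 56.0]
tcp_rot: [3.141, -0.001, -0.005]
contact_force: [-0.1, -0.6, -2.3]
grip_width: 23.8
finger_force: 30.0
time: 7.82
tool_pos: [561.0, -87.9, 47.0]
tcp_rot: [-3.142, 0.0, -0.005]
contact_force: [-0.2, -0.5, -1.0]
grip_width: 23.6
finger_force: 30.0
```

```bash
python3 -m pendant '{"dp":[[0,-0.0012,0],[0,-0.0012,0],[0,-0.0012,0],[0,-0.0012,0.001],[0,-0.0012,0.002],[0,-0.0012,0.003]],"rotation":[[0,0,0],[0,0,0],[0,0,0],[0,0,0],[0,0,0],[0,0,0]]}' -
python3 -m pendant '{"dp":[[0,0,0.001],[0,0,0.002],[0,0,0.003],[0,0,0.003]],"rotation":[[0,0,0],[0,0,0],[0,0,0],[0,0,0]]}' -
```

```text
time: 8.57
tool_pos: [561.0, -86.7, 44.6]
tcp_rot: [3.141, -0.0, -0.005]
contact_force: [-3.9, 0.0, 6.5]
grip_width: 23.7
finger_force: 30.0
time: 9.07
tool_pos: [560.5, -86.9, 42.0]
tcp_rot: [3.141, 0.001, -0.005]
contact_force: [-5.6, -0.7, 8.4]
grip_width: 23.6
finger_force: 30.0
```

```bash
python3 -m pendant '{"dp":[[-0.0008,0,0],[-0.0008,0,0.001],[-0.0008,0,0.002],[-0.0008,0,0.003],[-0.0008,0,0.003]],"rotation":[[0,0,0],[0,0,0],[0,0,0],[0,0,0],[0,0,0]]}' -
```

```text
time: 9.7
tool_pos: [560.3, -86.9, 40.8]
tcp_rot: [3.141, -0.001, -0.005]
contact_force: [-9.3, 0.2, 20.4]
grip_width: 23.6
finger_force: 30.0
```

```bash
python3 -m pendant '{"dp":[[0,0,-0.002],[0,0,-0.002],[0,0,-0.002],[0,0,-0.002]],"rotation":[[0,0,0],[0,0,0],[0,0,0],[0,0,0]]}' 0.045
python3 -m pendant '{"dp":[[0,0,-0.01],[0,0,-0.03],[0,0,-0.045],[0,0,-0.045],[0,0,-0.045]],"rotation":[[0,0,0],[0,0,0],[0,0,0],[0,0,0],[0,0,0]]}' -
python3 - <<'E'
from h import *
o=get_obs();print(o['tool_pos'],o['tcp_rot'])
c=grab('wrist'); P=c['pixels']; cv2.imwrite('pics/w6.png',P[:,:,::-1]); pickle.dump(c,open('w6.pkl','wb'))
E
```

```text
time: 10.2
tool_pos: [560.2, -86.7, 39.9]
tcp_rot: [-3.142, 0.0, -0.005]
contact_force: [-1.0, -0.1, -0.8]
grip_width: 44.7
finger_force: 0.0
time: 10.82
tool_pos: [560.0, -86.6, 84.9]
tcp_rot: [-3.142, 0.001, -0.005]
contact_force: [-0.3, -0.7, 0.2]
grip_width: 44.9
finger_force: 0.0
[559.95719163 -86.60512455  84.88244988] [-3.14150727e+00  5.66684938e-04 -5.23399869e-03]
```

View pics/w6.png

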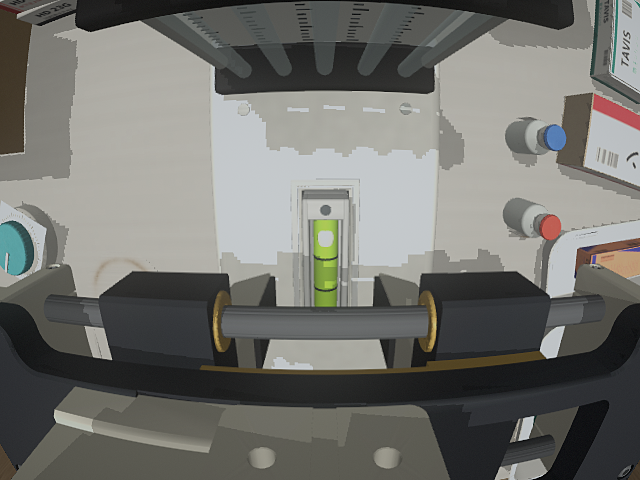

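The level is in the pocket at (325,200–310), with the bubble to the rear at (325,238). I'll close the fingers and press it home from above.

```bash
python3 -m pendant '{"dp":[[0,0,0],[0,0,0.01],[0,0,0.02],[0,0,0.025],[0,0,0.025],[0,0,0.025]],"rotation":[[0,0,0],[0,0,0],[0,0,0],[0,0,0],[0,0,0],[0,0,0]]}' 0
python3 -m pendant '{"dp":[[0,0,0.0015],[0,0,0.003],[0,0,0.003]],"rotation":[[0,0,0],[0,0,0],[0,0,0]]}' -
python3 -m pendant '{"dp":[[0,0,0.001],[0,0,0.002],[0,0,0.002]],"rotation":[[0,0,0],[0,0,0],[0,0,0]]}' -
```

```text
time: 11.62
tool_pos: [560.5, -86.7, 60.4]
tcp_rot: [3.141, -0.0, -0.005]
contact_force: [0.1, 0.7, -0.2]
grip_width: 0.5
finger_force: 0.0
time: 12.0
tool_pos: [560.2, -86.7, 57.2]
tcp_rot: [3.142, 0.0, -0.005]
contact_force: [0.1, 0.2, -0.5]
grip_width: 0.1
finger_force: 0.0
time: 12.38
tool_pos: [560.5, -86.8, 56.2]
tcp_rot: [3.141, -0.001, -0.005]
contact_force: [-2.0, 0.7, 7.3]
grip_width: 0.5
finger_force: 3.9
```

```bash
python3 -m pendant '{"dp":[[0,0,0.001],[0,0,0.0015],[0,0,0.0015]],"rotation":[[0,0,0],[0,0,0],[0,0,0]]}' -
python3 -m pendant '{"dp":[[0,0,0.001],[0,0,0.001],[0,0,0.001]],"rotation":[[0,0,0],[0,0,0],[0,0,0]]}' -
```

```text
time: 12.75
tool_pos: [560.6, -86.9, 55.8]
tcp_rot: [3.141, -0.002, -0.005]
contact_force: [-5.6, 0.3, 15.7]
grip_width: 0.7
finger_force: 8.2
time: 13.12
tool_pos: [560.7, -86.9, 55.6]
tcp_rot: [3.141, -0.002, -0.005]
contact_force: [-7.1, 0.9, 22.4]
grip_width: 0.6
finger_force: 11.2
```

```bash
python3 -m pendant '{"dp":[[0,0,-0.01],[0,0,-0.03],[0,0,-0.03],[0,0,-0.03]],"rotation":[[0,0,0],[0,0,0],[0,0,0],[0,0,0]]}' -
python3 - <<'E'
from h import *
o=get_obs();print(o['tool_pos'],o['tcp_rot'])
c=grab('wrist'); P=c['pixels']; pickle.dump(c,open('w7.pkl','wb')); cv2.imwrite('pics/w7.png',cv2.resize(P[150:330,250:400],None,fx=4,fy=3.3,interpolation=cv2.INTER_CUBIC)[:,:,::-1])
for u in (309,): print([(r,int(P[r,u].mean())) for r in range(172,212)])
for r in (210,225): print(r,[(u,int(P[r,u].mean())) for u in range(290,362,1)])
E
```

```text
time: 13.62
tool_pos: [559.9, -86.6, 82.0]
tcp_rot: [-3.141, 0.001, -0.005]
contact_force: [-0.5, 0.4, -0.1]
grip_width: 0.6
finger_force: 0.0
[559.92928501 -86.58483458  82.03657828] [-3.14143229e+00  8.25887268e-04 -5.22822254e-03]
[(172, 198), (173, 199), (174, 199), (175, 198), (176, 198), (177, 198), (178, 199), (179, 193), (180, 185), (181, 194), (182, 195), (183, 196), (184, 197), (185, 199), (186, 168), (187, 193), (188, 193), (189, 169), (190, 133), (191, 115), (192, 119), (193, 124), (194, 136), (195, 114), (196, 118), (197, 122), (198, 120), (199, 115), (200, 164), (201, 185), (202, 191), (203, 193), (204, 192), (205, 191), (206, 191), (207, 192), (208, 192), (209, 192), (210, 192), (211, 193)]
210 [(290, 183), (291, 186), (292, 196), (293, 195), (294, 196), (295, 196), (296, 197), (297, 164), (298, 190), (299, 182), (300, 186), (301, 151), (302, 146), (303, 179), (304, 187), (305, 182), (306, 182), (307, 175), (308, 193), (309, 192), (310, 192), (311, 192), (312, 192), (313, 192), (314, 192), (315, 192), (316, 192), (317, 192), (318, 193), (319, 200), (320, 145), (321, 10
[... 648 characters left out ...]
, 177), (304, 186), (305, 184), (306, 185), (307, 167), (308, 131), (309, 99), (310, 143), (311, 155), (312, 142), (313, 123), (314, 115), (315, 129), (316, 135), (317, 140), (318, 144), (319, 146), (320, 148), (321, 149), (322, 150), (323, 150), (324, 151), (325, 151), (326, 151), (327, 150), (328, 149), (329, 149), (330, 147), (331, 144), (332, 140), (333, 137), (334, 132), (335, 126), (336, 117), (337, 97), (338, 129), (339, 191), (340, 200), (341, 151), (342, 89), (343, 137), (344, 177), (345, 188), (346, 183), (347, 186), (348, 169), (349, 123), (350, 137), (351, 159), (352, 153), (353, 146), (354, 155), (355, 161), (356, 200), (357, 196), (358, 194), (359, 169), (360, 194), (361, 200)]
```

View pics/w7.png

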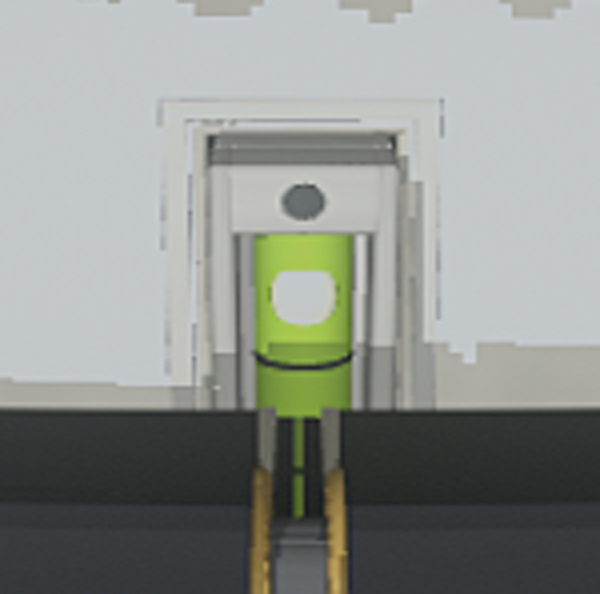

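Run:
```python
from h import *
c=pickle.load(open('w7.pkl','rb'))
for r in (186,189.5,194.5): print(r,[(z,pt(c,(325,r),z)[0].round(1)) for z in (26,29,33,36)])
print('top',[(z,pt(c,(325,200),z)[0].round(2)) for z in (54,56,58)])
for z in (26,36): print(z,px(c,[604.3,-87,z]))
for n,r in (('line',261),('bub',240)): print(n,[(z,pt(c,(325,r),z)[0].round(2)) for z in (51.6,54)])
```

```text
186 [(26, np.float64(604.7)), (29, np.float64(605.0)), (33, np.float64(605.5)), (36, np.float64(605.8))]
189.5 [(26, np.float64(602.6)), (29, np.float64(603.0)), (33, np.float64(603.5)), (36, np.float64(603.8))]
194.5 [(26, np.float64(599.7)), (29, np.float64(600.1)), (33, np.float64(600.6)), (36, np.float64(601.0))]
top [(54, np.float64(600.61)), (56, np.float64(600.91)), (58, np.float64(601.21))]
26 [324.58282904 186.64215766]
36 [324.59166007 188.66146282]
line [(51.6, np.float64(567.28)), (54, np.float64(568.06))]
bub [(51.6, np.float64(578.93)), (54, np.float64(579.56))]
```

The rear end stands proud: the bubble is fully to the rear and the end-face step is visible. I'll press on the rear part.

```bash
python3 -m pendant '{"dp":[[0.01,0,0],[0.02,0,0.01],[0.02,0,0.02],[0.02,0,0.022],[0.02,0,0.024],[0.02,0,0.025]],"rotation":[[0,0,0],[0,0,0],[0,0,0],[0,0,0],[0,0,0],[0,0,0]]}' -
python3 -m pendant '{"dp":[[0,0,0.001],[0,0,0.002],[0,0,0.002]],"rotation":[[0,0,0],[0,0,0],[0,0,0]]}' -
```

```text
time: 14.42
tool_pos: [579.9, -86.8, 58.2]
tcp_rot: [3.141, 0.0, -0.005]
contact_force: [-4.0, 1.0, 8.7]
grip_width: 0.6
finger_force: 4.1
time: 14.8
tool_pos: [579.8, -86.9, 57.7]
tcp_rot: [3.141, -0.0, -0.005]
contact_force: [-7.0, 1.3, 13.4]
grip_width: 0.4
finger_force: 7.6
```

```bash
python3 -m pendant '{"dp":[[-0.001,0,0],[-0.0015,0,0.001],[-0.0015,0,0.002],[-0.0015,0,0.002]],"rotation":[[0,0,0],[0,0,0],[0,0,0],[0,0,0]]}' -
python3 -m pendant '{"dp":[[0,0,0.001],[0,0,0.0015],[0,0,0.0015]],"rotation":[[0,0,0],[0,0,0],[0,0,0]]}' -
```

```text
time: 15.3
tool_pos: [579.8, -87.0, 57.3]
tcp_rot: [3.14, -0.004, -0.005]
contact_force: [-5.9, 1.2, 21.5]
grip_width: 0.2
finger_force: 11.4
time: 15.68
tool_pos: [580.0, -87.1, 57.0]
tcp_rot: [3.14, -0.005, -0.005]
contact_force: [-8.8, 3.3, 30.5]
grip_width: 0.1
finger_force: 15.7
```

Run:
```python
from h import *
for f in ('w6.pkl','w7.pkl'):
    c=pickle.load(open(f,'rb'));P=c['pixels'].mean(2)
    for r in (205,215,235):
        print(f,r,[int(v) for v in P[r,294:312]],'|',[int(v) for v in P[r,342:364]])
c=pickle.load(open('w7.pkl','rb'))
for u,z in ((297,36),(359,36),(301,36),(355,36),(302.5,57),(348.5,57)): print(u,z,pt(c,(u,210),z)[1].round(2))
# hole in level + lime mid columns
c5=pickle.load(open('w5.pkl','rb'));P=c5['pixels'].mean(2)
for r in (90,150,180): print('w5',r,[int(v) for v in P[r,290:312]],'|',[int(v) for v in P[r,342:362]])
```

```text
w6.pkl 205 [197, 198, 198, 157, 192, 184, 186, 165, 158, 179, 188, 184, 182, 176, 192, 193, 191, 191] | [192, 184, 174, 187, 184, 185, 165, 121, 144, 163, 162, 160, 157, 168, 202, 198, 198, 151, 197, 201, 200, 200]
w6.pkl 215 [196, 197, 196, 179, 197, 182, 184, 162, 156, 178, 188, 185, 183, 173, 192, 192, 191, 191] | [189, 182, 173, 187, 183, 183, 164, 133, 143, 168, 156, 144, 153, 165, 203, 196, 200, 161, 194, 201, 200, 200]
w6.pkl 235 [196, 196, 195, 199, 166, 183, 183, 164, 157, 173, 185, 185, 184, 172, 145, 89, 142, 156] | [131, 176, 187, 185, 185, 172, 137, 144, 146, 166, 164, 146, 167, 201, 196, 192, 193, 200, 200, 199, 199, 199]
w7.pkl 205 [196, 196, 199, 161, 182, 182, 186, 159, 153, 179, 186, 182, 178, 175, 191, 191, 190, 190] | [188, 188, 184, 179, 184, 183, 174, 155, 132, 145, 167, 166, 148, 163, 199, 196, 194, 192, 198, 199, 199, 199]
w7.pkl 215 [196, 196, 197, 147, 192, 181, 185, 145, 142, 179, 187, 183, 182, 173, 191, 191, 190, 190] | [188, 185, 182, 183, 183, 184, 171, 138, 143, 153, 166, 166, 152, 164, 201, 196, 194, 186, 197, 199, 198, 198]
w7.pkl 235 [194, 194, 192,
[... 206 characters left out ...]
6 -106.28
301 36 -73.68
355 36 -104.02
302.5 57 -75.8
348.5 57 -98.99
w5 90 [199, 200, 199, 199, 200, 199, 198, 197, 198, 200, 201, 185, 169, 191, 186, 184, 66, 62, 71, 69, 71, 70] | [70, 70, 69, 64, 82, 150, 198, 190, 201, 197, 198, 199, 199, 202, 162, 191, 202, 200, 199, 199]
w5 150 [201, 201, 201, 201, 201, 202, 194, 195, 200, 200, 201, 195, 156, 197, 186, 176, 98, 63, 70, 70, 71, 71] | [69, 69, 67, 62, 104, 171, 200, 192, 202, 199, 199, 199, 199, 201, 176, 188, 202, 201, 201, 201]
w5 180 [202, 201, 201, 202, 201, 203, 203, 201, 200, 200, 200, 200, 202, 199, 183, 193, 69, 64, 71, 73, 72, 72] | [71, 72, 69, 64, 117, 193, 201, 200, 167, 196, 201, 200, 201, 193, 189, 204, 202, 201, 201, 201]
```

Probe heights and the end-face rows agree: the level's rear shoulder is caught on the pocket's rear edge while its front is home. It needs to go about 1.5 mm to the front. I'll regrip, lift, level it and reseat.

```bash
python3 -m pendant '{"dp":[[0,0,-0.01],[-0.01,0,-0.02],[-0.019,0,-0.025],[-0.019,0,-0.025],[-0.019,0,-0.025]],"rotation":[[0,0,0],[0,0,0],[0,0,0],[0,0,0],[0,0,0]]}' 0.045
python3 -m pendant '{"dp":[[0,0,0.01],[0,0,0.02],[0,0,0.03],[0,0,0.031],[0,0,0.031]],"rotation":[[0,0,0],[0,0,0],[0,0,0],[0,0,0],[0,0,0]]}' -
```

```text
time: 16.3
tool_pos: [559.7, -86.7, 76.9]
tcp_rot: [-3.142, 0.0, -0.005]
contact_force: [-0.4, -0.2, -0.2]
grip_width: 43.4
finger_force: 0.0
time: 16.92
tool_pos: [559.8, -86.7, 46.1]
tcp_rot: [3.142, 0.0, -0.005]
contact_force: [1.0, -0.4, 0.4]
grip_width: 44.4
finger_force: 0.0
```

```bash
python3 -m pendant '{"dp":[[0,0,0.003],[0,0,0.003],[0,0,0.003],[0,0,0.003]],"rotation":[[0,0,0],[0,0,0],[0,0,0],[0,0,0]]}' 0
python3 -m pendant '{"dp":[[0,0,-0.002],[0,0,-0.006],[0,0,-0.01],[0,0,-0.012],[0,0,-0.012],[-0.0015,0,-0.012],[-0.0015,0,-0.012]],"rotation":[[0,0,0],[0,0,0],[0,0,0],[0,0,0],[0,-0.03,0],[0,-0.06,0],[0,-0.06,0]]}' -
python3 - <<'E'
from h import *
c=grab('wrist'); o=get_obs(); print(o['tool_pos'],o['tcp_rot']); pickle.dump(c,open('w8.pkl','wb'))
P=c['pixels'].mean(2)
for u in (312,340): print([(r,int(P[r,u])) for r in range(180,222)])
print([(r,c['pixels'][r,325].tolist()) for r in range(230,300,4)])
E
```

```text
time: 17.42
tool_pos: [559.9, -87.1, 43.4]
tcp_rot: [3.141, -0.0, -0.005]
contact_force: [-0.1, -2.7, 0.0]
grip_width: 23.7
finger_force: 29.8
time: 18.3
tool_pos: [558.5, -86.5, 55.1]
tcp_rot: [-3.142, 0.06, -0.005]
contact_force: [-0.4, 0.7, -1.3]
grip_width: 24.0
finger_force: 29.7
[558.37105109 -86.52134271  55.10571342] [-3.14152717  0.05959097 -0.0050049 ]
[(180, 194), (181, 187), (182, 189), (183, 192), (184, 193), (185, 193), (186, 193), (187, 189), (188, 195), (189, 200), (190, 189), (191, 185), (192, 171), (193, 75), (194, 62), (195, 68), (196, 72), (197, 72), (198, 71), (199, 67), (200, 105), (201, 117), (202, 116), (203, 116), (204, 114), (205, 114), (206, 124), (207, 110), (208, 110), (209, 112), (210, 113), (211, 115), (212, 116), (213, 111), (214, 120), (215, 153), (216, 181), (217, 184), (218, 192), (219, 190), (220, 189), (221, 189)]
[(180, 169), (181, 193), (182, 189), (183, 192), (184, 193), (185, 192), (186, 193), (187, 179), (188, 193), (189, 199), (190, 192), (191, 191), (192, 175), (193, 81), (194, 65), (195, 73), (196, 71), (197, 71), (198, 69), (199, 74), (200, 104), (201, 115), (202, 112), (203, 113), (204, 116), (205, 119), (206, 107), (207, 111), (208, 110), (209, 111), (210, 113), (211, 115), (212, 114), (213, 111), (214, 127), (215, 163), (216, 180), (217, 186), (218, 190), (219, 188), (220, 187), (221, 187)]
[(230, [101, 106, 106]), (234, [94, 99, 100]), (238, [187, 187, 184]), (242, [172, 200, 74]), (246, [169, 197, 79]), (250, [169, 197, 79]), (254, [173, 197, 118]), (258, [192, 197, 200]), (262, [180, 183, 158]), (266, [177, 180, 156]), (270, [175, 178, 155]), (274, [164, 171, 145]), (278, [129, 161, 59]), (282, [129, 162, 59]), (286, [129, 162, 56]), (290, [32, 29, 42]), (294, [129, 161, 56]), (298, [127, 160, 54])]
```

Run:
```python
from h import *
c=pickle.load(open('w8.pkl','rb'))
print('edge',pt(c,(325,192.5),36)[0], 'w5-style floor n/a')
for zt in (67,69,71): print(zt,'top',pt(c,(325,215),zt)[0].round(2),'sh',pt(c,(325,200),zt-25)[0].round(2),'206',pt(c,(325,206),zt-25)[0].round(2),'line',pt(c,(325,290),zt-2)[0].round(2),'bub',pt(c,(325,266),zt-2.4)[0].round(2))
c5=pickle.load(open('w5.pkl','rb')); P=c5['pixels'].mean(2)
print([(r,int(P[r,325])) for r in list(range(48,70))+list(range(184,206))])
for r in (62.5,191): print(r,pt(c5,(325,r),26)[0],pt(c5,(325,r),36)[0])
```

```text
edge 603.4034017604914 w5-style floor n/a
67 top 600.18 sh 601.01 206 598.16 line 566.32 bub 577.39
69 top 600.69 sh 601.43 206 598.62 line 567.29 bub 578.2
71 top 601.19 sh 601.85 206 599.07 line 568.25 bub 579.01
[(48, 197), (49, 197), (50, 198), (51, 199), (52, 187), (53, 196), (54, 197), (55, 199), (56, 203), (57, 153), (58, 202), (59, 195), (60, 184), (61, 185), (62, 140), (63, 98), (64, 86), (65, 63), (66, 66), (67, 65), (68, 68), (69, 70), (184, 72), (185, 71), (186, 71), (187, 70), (188, 72), (189, 70), (190, 64), (191, 102), (192, 146), (193, 178), (194, 198), (195, 190), (196, 207), (197, 158), (198, 193), (199, 198), (200, 202), (201, 193), (202, 156), (203, 104), (204, 108), (205, 100)]
62.5 605.1054025933515 602.8493425886876
191 516.5034829122616 517.7485154233193
```

```bash
python3 -m pendant '{"dp":[[0.0004,0,0],[0.0004,0,0],[0.0004,0,0],[0.0004,0,0],[0.0004,0,0],[0.0004,0,0]],"rotation":[[0,-0.02,0],[0,-0.02,0],[0,-0.02,0],[0,-0.02,0],[0,-0.02,0],[0,-0.02,0]]}' -
cat > bub.py <<'E'
from h import *
import sys
c=grab('wrist'); P=c['pixels']; o=get_obs(); print(o['tool_pos'].round(2),o['tcp_rot'].round(4)); pickle.dump(c,open('wb.pkl','wb'))
g=cv2.cvtColor(P,cv2.COLOR_RGB2HSV)
print(''.join('L' if (25<g[r,325,0]<50 and g[r,325,1]>120) else ('k' if g[r,325,2]<60 else ('B' if g[r,325,2]>150 else '.')) for r in range(190,310)))
E
python3 bub.py
```

```text
time: 19.1
tool_pos: [558.6, -86.7, 55.2]
tcp_rot: [3.142, 0.08, -0.005]
contact_force: [-0.0, -0.3, -1.0]
grip_width: 24.2
finger_force: 29.7
[558.69 -86.7   55.22] [ 3.1415  0.0799 -0.0053]
BBBk.....................BBBBBBB..............B.BB.LLLLLLLLLLLLLLLLLLLLLLLLLLLLLLLLLLLLLLLLLLLLLLLLkkLBBBBBBBBBBBBBB.kk.
```

The bubble is now about 5 mm rear of centre, so the level is parallel to the deck. I'll shift it +1.2 mm and insert it along world vertical.

```bash
python3 -m pendant '{"dp":[[0.0012,0,0],[0.0014,0,0.003],[0.0016,0,0.005],[0.0018,0,0.007],[0.0018,0,0.008],[0.0018,0,0.008]],"rotation":[[0,0,0],[0,0,0],[0,0,0],[0,0,0],[0,0,0],[0,0,0]]}' -
python3 bub.py
python3 - <<'E'
from h import *
c=pickle.load(open('wb.pkl','rb')); P=c['pixels'].mean(2)
print([(r,int(P[r,312])) for r in range(182,222)])
for r in (188,190,192,194,196): print(r,pt(c,(325,r),36)[0].round(2),end=' ')
for r in (206,208,210,212): print(r,pt(c,(325,r),61)[0].round(2),end=' ')
E
```

```text
time: 19.9
tool_pos: [559.8, -86.7, 47.0]
tcp_rot: [3.142, 0.08, -0.005]
contact_force: [0.2, -0.4, -1.1]
grip_width: 23.9
finger_force: 29.7
[559.84 -86.7   47.07] [ 3.1415  0.08   -0.0052]
BBBBBBBBB................BBBBBBB..............BBBBBLLLLLLLLLLLLLLLLBBBBBBBBBBBBBBBBBBBBLLLLLLLLLLLLkkLLLLLLLLLLLLLLLLkk.
[(182, 197), (183, 197), (184, 197), (185, 200), (186, 181), (187, 185), (188, 189), (189, 191), (190, 192), (191, 192), (192, 193), (193, 186), (194, 170), (195, 201), (196, 190), (197, 187), (198, 166), (199, 93), (200, 96), (201, 114), (202, 115), (203, 116), (204, 110), (205, 101), (206, 126), (207, 109), (208, 109), (209, 111), (210, 112), (211, 114), (212, 115), (213, 111), (214, 117), (215, 152), (216, 180), (217, 185), (218, 192), (219, 191), (220, 189), (221, 189)]
188 608.22 190 607.3 192 606.37 194 605.45 196 604.52 206 606.08 208 605.28 210 604.48 212 603.68
```

```bash
python3 -m pendant '{"dp":[[-0.0007,0,0],[-0.0006,0,0.001],[-0.0005,0,0.002],[-0.0005,0,0.003],[-0.0005,0,0.003]],"rotation":[[0,0,0],[0,0,0],[0,0,0],[0,0,0],[0,0,0]]}' -
python3 -m pendant '{"dp":[[0.0001,0,0.001],[0.0002,0,0.002],[0.0002,0,0.002]],"rotation":[[0,0,0],[0,0,0],[0,0,0]]}' -
python3 bub.py
```

```text
time: 20.58
tool_pos: [559.2, -87.0, 44.1]
tcp_rot: [3.141, 0.08, -0.005]
contact_force: [0.1, -2.4, -1.7]
grip_width: 23.6
finger_force: 29.7
time: 20.95
tool_pos: [559.2, -86.8, 42.1]
tcp_rot: [3.141, 0.08, -0.005]
contact_force: [1.0, -2.8, 0.2]
grip_width: 23.6
finger_force: 29.7
[559.26 -86.8   42.12] [ 3.1413  0.0797 -0.0053]
BBBBBBBBBB...............BBBBBBB..............BBBBBLLLLLLLLLLLLLLLLLLLLLLLLLLLLLLLBBBBBBBBBBBBBBBBBBBBBLLLLLLLLLLLLLLkk.
```

```bash
python3 -m pendant '{"dp":[[0.0001,0,0.001],[0.0002,0,0.002],[0.0003,0,0.003],[0.0003,0,0.003]],"rotation":[[0,0,0],[0,0,0],[0,0,0],[0,0,0]]}' -
python3 bub.py
```

```text
time: 21.5
tool_pos: [559.4, -86.7, 39.8]
tcp_rot: [3.141, 0.079, -0.005]
contact_force: [-0.9, -3.1, 4.0]
grip_width: 24.2
finger_force: 29.7
[559.4  -86.73  39.81] [ 3.1412  0.0794 -0.0051]
BBBBBBBBBBBB.............BBBBBBB..............BBBB.LLLLLLLLLLLLLLLLLLLLLLLLLLLLLLLLLLLLLLLLLLLLLLLLkkLLLLLLLLLLLLLLLLkk.
```

```bash
python3 -m pendant '{"dp":[[0.0001,0,0.001],[0.0002,0,0.0018],[0.0002,0,0.0018]],"rotation":[[0,0,0],[0,0,0],[0,0,0]]}' -
python3 -m pendant '{"dp":[[0,0,-0.002],[0,0,-0.002],[0,0,-0.002],[0,0,-0.02],[0,0,-0.03],[0,0,-0.03]],"rotation":[[0,0,0],[0,0,0],[0,0,0],[0,0,0],[0,0.079,0],[0,0.079,0]]}' 0.045
python3 bub.py
```

```text
time: 21.92
tool_pos: [559.5, -86.2, 39.2]
tcp_rot: [-3.141, 0.079, -0.005]
contact_force: [-3.6, 0.0, 13.8]
grip_width: 23.6
finger_force: 29.8
time: 22.68
tool_pos: [561.1, -86.6, 67.7]
tcp_rot: [-3.142, 0.001, -0.006]
contact_force: [-0.1, -0.2, -0.2]
grip_width: 45.0
finger_force: 0.0
[561.23 -86.65  67.24] [-3.1415e+00  2.2000e-03 -5.5000e-03]
BBBBBB........BBBBB............BBBBBLLLLLLLLLLLLLLLLLLLLLLLLLLLLLLLBBBBBBBBBBBBBBBBBBBLLLLLLLLLLLLLLLLLLLLLLLLLLkkLLL...
```

The bubble now sits about +8 mm to the rear, in the expected 5–12 mm range. Next I press it from above to make sure it is home.

```bash
python3 -m pendant '{"dp":[[0,0,0],[0,0,0],[0,0,0.004],[0,0,0.008],[0,0,0.011],[0,0,0.013],[0,0,0.014],[0,0,0.014]],"rotation":[[0,0,0],[0,0,0],[0,0,0],[0,0,0],[0,0,0],[0,0,0],[0,0,0],[0,0,0]]}' 0
python3 -m pendant '{"dp":[[0,0,0.001],[0,0,0.002],[0,0,0.002]],"rotation":[[0,0,0],[0,0,0],[0,0,0]]}' -
```

```text
time: 23.72
tool_pos: [561.7, -86.7, 53.2]
tcp_rot: [3.141, 0.001, -0.005]
contact_force: [0.2, -0.4, -0.1]
grip_width: 0.5
finger_force: 0.0
time: 24.1
tool_pos: [561.9, -86.8, 52.4]
tcp_rot: [3.141, -0.0, -0.005]
contact_force: [-3.2, 1.5, 8.6]
grip_width: 0.1
finger_force: 4.6
```

```bash
python3 -m pendant '{"dp":[[0,0,0.001],[0,0,0.0015],[0,0,0.0015],[0,0,0.0015]],"rotation":[[0,0,0],[0,0,0],[0,0,0],[0,0,0]]}' -
python3 -m pendant '{"dp":[[0,0,-0.01],[0,0,-0.03],[0,0,-0.05],[0,0,-0.05],[0,0,-0.05],[0,0,-0.05],[0,0,-0.05]],"rotation":[[0,0,0],[0,0,0],[0,0,0],[0,0,0],[0,0,0],[0,0,0],[0,0,0]]}' 0.06
cat > bm.py <<'E'
from h import *
c=grab('wrist'); o=get_obs(); print(o['time'],o['tool_pos'].round(1),o['tcp_rot'].round(4),o['contact_force'].round(1)); pickle.dump(c,open('wb.pkl','wb'))
P=c['pixels']; g=cv2.cvtColor(P,cv2.COLOR_RGB2HSV); z=36+15.6
# sample along level axis on vial: world x 530..592, y offsets
cx,cy,th=560.2,-86.9,-0.004
s=''
for x in np.arange(-30,31,1.0):
    vals=[]
    for dy in (-2,0,2):
        u,v=np.round(px(c,[cx+x,cy+dy+th*x,z])).astype(int)
        if 0<=u<640 and 0<=v<480: h,sa,va=map(int,g[v,u]); vals.append('L' if (25<h<50 and sa>110) else 'k' if va<70 else 'B' if va>120 and sa<90 else '.')
    s+=max(set(vals),key=vals.count) if vals else '?'
print(s,len(s),'(mid=31st)')
E
python3 bm.py
```

```text
time: 24.6
tool_pos: [561.9, -86.7, 52.3]
tcp_rot: [3.141, -0.001, -0.005]
contact_force: [-6.9, 2.0, 19.9]
grip_width: 0.7
finger_force: 9.7
time: 25.48
tool_pos: [561.4, -86.6, 99.0]
tcp_rot: [-3.141, 0.002, -0.005]
contact_force: [0.8, 0.4, -0.3]
grip_width: 59.4
finger_force: 0.0
25.525 [561.4 -86.6  99.1] [-3.1414e+00  2.0000e-03 -5.2000e-03] [-0.   0.1  0.8]
...kLLLLLLLLLLLLLLLLL.LLLLLLLLLLLLLLBBBBBBBBBBLLLLLLLLLLLLLLL 61 (mid=31st)
```

The level is home: its top is at 53 mm, it stayed stiff at 20 N, and the bubble is about +10 mm to the rear. That needs about 1.75 rad clockwise. Moving to the knob, turned to yaw +1.6.

```bash
python3 -m pendant '{"dp":[[-0.03,0,0],[-0.06,0,0],[-0.09,0,0],[-0.12,0.0003,0],[-0.1207,0.0003,0],[-0.1207,0.0003,0],[-0.1207,0.0003,0],[-0.1207,0.0003,0]],"rotation":[[0,0,-0.1],[0,0,-0.28],[0,0,-0.46],[0,0,-0.64],[0,0,-0.82],[0,0,-1.0],[0,0,-1.18],[0,0,-1.36]]}' 0.06
python3 -m pendant '{"dp":[[0,0,0],[0,0,0],[0,0,0]],"rotation":[[0,0,-0.17],[0,0,-0.245],[0,0,-0.245]]}' -
python3 - <<'E'
from h import *
c=grab('wrist'); o=get_obs(); print(o['tool_pos'].round(2),o['tcp_rot'].round(4)); pickle.dump(c,open('wk.pkl','wb'))
hsv=cv2.cvtColor(c['pixels'],cv2.COLOR_RGB2HSV)
k=cv2.medianBlur(((hsv[...,0]>100)&(hsv[...,0]<130)&(hsv[...,1]>100)).astype(np.uint8),3)
for st,ce,p in blob(k,None,100): print('blue',st,np.round(rect(c,p,66),3))
t=c['pixels'].copy(); cv2.imwrite('pics/wk.png',t[:,:,::-1])
E
```

```text
time: 26.52
tool_pos: [441.0, -86.4, 99.7]
tcp_rot: [-3.141, 0.0, 1.361]
contact_force: [-0.1, -0.0, -0.4]
grip_width: 60.1
finger_force: 0.0
time: 26.9
tool_pos: [441.0, -86.4, 99.7]
tcp_rot: [-3.141, 0.0, 1.599]
contact_force: [0.4, -0.3, -0.2]
grip_width: 60.2
finger_force: 0.0
[440.97 -86.35  99.73] [-3.1405  0.      1.5981]
blue [ 291  240   59   57 1430] [439.542 -85.629  32.652  31.982  -1.544]
```

View pics/wk.png

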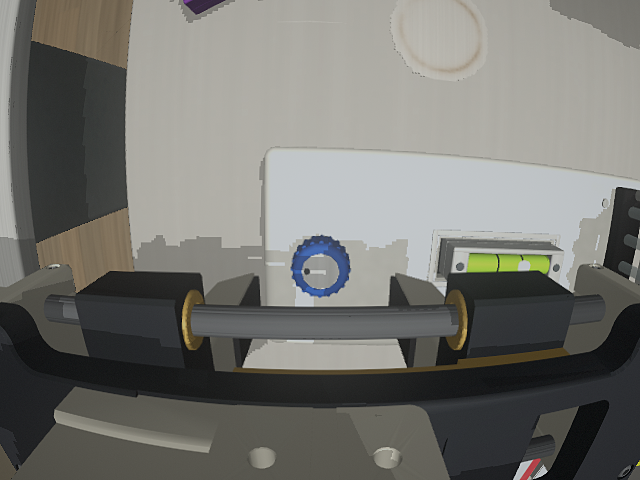

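The wrist view shows the knob at (320,268), between the fingers, and the level in its pocket with the bubble at (524,266). I'll descend and grip the knob.

```bash
python3 -m pendant '{"dp":[[0,-0.001,0.015],[0,-0.001,0.03],[0,-0.001,0.045],[0,-0.001,0.0525],[0,-0.001,0.0525]],"rotation":[[0,0,0],[0,0,0],[0,0,0],[0,0,0],[0,0,0]]}' -
python3 -m pendant '{"dp":[[0,0,0],[0,0,0],[0,0,0],[0,0,0],[0,0,0]],"rotation":[[0,0,0],[0,0,0],[0,0,0],[0,0,0],[0,0,0]]}' 0.02
```

```text
time: 27.58
tool_pos: [439.7, -86.3, 47.0]
tcp_rot: [-3.14, -0.0, 1.599]
contact_force: [0.4, -0.2, 0.2]
grip_width: 60.3
finger_force: 0.0
time: 28.2
tool_pos: [438.8, -86.2, 47.1]
tcp_rot: [-3.138, -0.0, 1.6]
contact_force: [-5.6, -0.5, 1.4]
grip_width: 30.9
finger_force: 30.0
```

```bash
python3 -m pendant '{"dp":[[0,-0.001,0.001],[0,-0.001,0.002],[0,-0.001,0.003],[0,-0.001,0.004],[0,-0.001,0.005],[0,-0.001,0.005]],"rotation":[[0,0,0],[0,0,0],[0,0,0],[0,0,0],[0,0,0],[0,0,0]]}' -
```

```text
time: 28.95
tool_pos: [438.8, -86.3, 42.8]
tcp_rot: [-3.141, -0.0, 1.6]
contact_force: [-6.5, 2.7, 9.3]
grip_width: 30.8
finger_force: 30.0
```

```bash
python3 -m pendant '{"dp":[[0,0,0.0008],[0,0,0.0008],[0,0,0.0008],[0,0,0.0008],[0,0,0.0008],[0,0,0.0008],[0,0,0.0008],[0,0,0.0008]],"rotation":[[0,0,0],[0,0,0.1],[0,0,0.2],[0,0,0.3],[0,0,0.4],[0,0,0.5],[0,0,0.6],[0,0,0.6]]}' -
python3 bm.py
```

```text
time: 29.95
tool_pos: [439.4, -86.4, 42.7]
tcp_rot: [3.141, 0.0, 0.999]
contact_force: [-6.2, 3.3, 17.4]
grip_width: 30.9
finger_force: 30.0
30.0 [439.4 -86.4  42.7] [3.1408e+00 1.0000e-04 9.9960e-01] [-6.7  2.6 18.1]
BLLLLLLLLLLLLLLLLLLLLLkLLLLLLLLLLLLLLLBBBBBBBBBBLLLLLLLLLLLLL 61 (mid=31st)
```

```bash
python3 -m pendant '{"dp":[[0,0,-0.0003],[0,0,-0.0003],[0,0,-0.0003],[0,0,-0.0003]],"rotation":[[0,0,0],[0,0,0],[0,0,0],[0,0,0]]}' -
python3 - <<'E'
s=open('h.py').read()
s+='''
def bubble(c):
    """bubble centre rel. to the middle of the lines, from pixels along the vial"""
    P=c['pixels']; g=cv2.cvtColor(P,cv2.COLOR_RGB2HSV); out=''
    xs=np.arange(-30,31,0.5); M=[]
    for x in xs:
        row=[]
        for dy in np.arange(-2.5,2.6,0.5):
            u,v=np.round(px(c,[560.2+x,-86.9+dy-0.004*x,51.6])).astype(int)
            ok=0<=u<640 and 0<=v<480; row.append(g[v,u] if ok else (0,255,0))
        M.append(row)
    M=np.array(M).astype(int); val=M[...,2].mean(1); sat=M[...,1].mean(1)
    return xs,val.round(),sat.round()
'''
open('h.py','w').write(s)
E
cat > bm2.py <<'E'
from h import *
c=grab('wrist'); o=get_obs(); print(o['time'],o['tool_pos'].round(1),o['tcp_rot'].round(3),o['contact_force'].round(1),o['moment'].round(2)); pickle.dump(c,open('wb.pkl','wb'))
xs,v,s=bubble(c)
print(' '.join(f'{x:g}:{int(a)}/{int(b)}' for x,a,b in zip(xs,v,s) if -14<=x<=24))
E
python3 bm2.py
```

```text
time: 30.5
tool_pos: [439.4, -86.4, 42.9]
tcp_rot: [3.141, 0.0, 1.0]
contact_force: [-6.2, 2.1, 15.3]
grip_width: 30.7
finger_force: 30.0
30.55 [439.4 -86.4  42.9] [3.141 0.    1.   ] [-5.9  1.2 15.8] [0.45 0.85 0.01]
-14:190/152 -13.5:190/151 -13:189/152 -12.5:190/152 -12:189/153 -11.5:189/152 -11:189/153 -10.5:189/153 -10:189/153 -9.5:190/153 -9:193/154 -8.5:196/157 -8:116/102 -7.5:63/65 -7:92/93 -6.5:197/158 -6:194/155 -5.5:190/153 -5:189/153 -4.5:189/153 -4:189/153 -3.5:189/154 -3:189/153 -2.5:189/154 -2:189/153 -1.5:189/154 -1:189/154 -0.5:188/155 0:189/154 0.5:188/154 1:188/154 1.5:188/154 2:188/154 2.5:188/154 3:188/154 3.5:188/155 4:188/157 4.5:188/165 5:188/115 5.5:190/41 6:192/13 6.5:190/9 7:190/9 7.5:190/9 8:189/8 8.5:190/8 9:190/9 9.5:190/9 10:190/9 10.5:190/9 11:190/9 11.5:190/9 12:190/9 12.5:190/9 13:191/10 13.5:192/12 14:196/24 14.5:193/54 15:187/139 15.5:187/164 16:187/158 16.5:187/155 17:187/155 17.5:187/155 18:187/155 18.5:187/155 19:187/154 19.5:187/155 20:187/155 20.5:187/155 21:187/155 21.5:186/155 22:187/155 22.5:186/154 23:186/155 23.5:186/155 24:186/155
```

```bash
python3 -m pendant '{"dp":[[0,0,0],[0,0,0],[0,0,0],[0,0,0],[0,0,0],[0,0,0],[0,0,0],[0,0,0]],"rotation":[[0,0,0.11],[0,0,0.22],[0,0,0.33],[0,0,0.44],[0,0,0.55],[0,0,0.66],[0,0,0.77],[0,0,0.85]]}' -
python3 -m pendant '{"dp":[[0,0,0],[0,0,0],[0,0,0],[0,0,0],[0,0,0],[0,0,0],[0,0,0],[0,0,0]],"rotation":[[0,0,0],[0,0,0],[0,0,0],[0,0,0],[0,0,0],[0,0,0],[0,0,0],[0,0,0]]}' -
sed -i 's/^print(.*$/d=s<80; print("bubble",xs[d].min() if d.any() else None,xs[d].max() if d.any() else None,"dark",[(x,int(a)) for x,a in zip(xs,v) if a<140 and -14<x<16])/' bm2.py; sed -i 's/^c=grab.*$/c=grab("wrist"); o=get_obs(); print(o["time"],o["tool_pos"].round(1),o["tcp_rot"].round(3),o["contact_force"].round(1)); pickle.dump(c,open("wb.pkl","wb"))/' bm2.py; python3 bm2.py
```

```text
time: 31.55
tool_pos: [440.0, -87.0, 43.3]
tcp_rot: [3.14, -0.002, 0.147]
contact_force: [-5.5, -0.2, 18.7]
grip_width: 30.9
finger_force: 30.0
time: 32.55
tool_pos: [440.0, -87.0, 43.4]
tcp_rot: [3.14, -0.002, 0.15]
contact_force: [-6.3, 0.2, 18.1]
grip_width: 31.2
finger_force: 30.0
32.6 [440.  -87.   43.4] [ 3.14e+00 -2.00e-03  1.50e-01] [-6.   1.2 19.1]
bubble -30.0 11.5 dark [(np.float64(-8.0), 80), (np.float64(-7.5), 66), (np.float64(11.0), 61), (np.float64(11.5), 74), (np.float64(13.0), 100), (np.float64(13.5), 16), (np.float64(14.0), 0), (np.float64(14.5), 0), (np.float64(15.0), 0), (np.float64(15.5), 0)]
```

```bash
sed -i 's/d=s<80;/d=(s<80)\&(v>150)\&(abs(xs)<22);/' bm2.py; python3 -m pendant '{"dp":[[0,0,-0.0006],[0,0,-0.0006],[0,0,-0.0006],[0,0,-0.0006]],"rotation":[[0,0,0],[0,0,0],[0,0,0],[0,0,0]]}' -
python3 bm2.py
```

```text
time: 33.1
tool_pos: [440.0, -87.0, 43.6]
tcp_rot: [3.14, -0.002, 0.15]
contact_force: [-4.4, 0.6, 14.3]
grip_width: 30.6
finger_force: 30.0
33.15 [440.  -86.9  43.6] [ 3.14e+00 -1.00e-03  1.50e-01] [-5.1 -0.4 13.1]
bubble 0.0 9.0 dark [(np.float64(-8.0), 75), (np.float64(-7.5), 65), (np.float64(10.5), 124), (np.float64(11.0), 60), (np.float64(11.5), 74), (np.float64(13.0), 117), (np.float64(13.5), 33), (np.float64(14.0), 0), (np.float64(14.5), 0), (np.float64(15.0), 0), (np.float64(15.5), 0)]
```

```bash
python3 -m pendant '{"dp":[[0,0,0],[0,0,0],[0,0,0],[0,0,0],[0,0,-0.0002],[0,0,-0.0002],[0,0,-0.0002],[0,0,-0.0002]],"rotation":[[0,0,0.1],[0,0,0.2],[0,0,0.3],[0,0,0.4],[0,0,0.48],[0,0,0.48],[0,0,0.48],[0,0,0.48]]}' -
python3 -m pendant '{"dp":[[0,0,0],[0,0,0],[0,0,0],[0,0,0],[0,0,0],[0,0,0],[0,0,0],[0,0,0]],"rotation":[[0,0,0],[0,0,0],[0,0,0],[0,0,0],[0,0,0],[0,0,0],[0,0,0],[0,0,0]]}' -
python3 bm2.py
```

```text
time: 34.15
tool_pos: [440.1, -87.3, 43.9]
tcp_rot: [3.14, -0.002, -0.33]
contact_force: [-5.1, -2.0, 16.2]
grip_width: 30.7
finger_force: 30.0
time: 35.15
tool_pos: [440.1, -87.3, 43.9]
tcp_rot: [3.14, -0.002, -0.33]
contact_force: [-5.0, -0.9, 13.5]
grip_width: 30.6
finger_force: 30.0
35.2 [440.1 -87.3  43.9] [ 3.14e+00 -3.00e-03 -3.30e-01] [-5.3 -2.2 14.8]
bubble -2.5 6.5 dark [(np.float64(-8.0), 125), (np.float64(-7.5), 63), (np.float64(-7.0), 99), (np.float64(11.0), 69), (np.float64(11.5), 61), (np.float64(12.0), 130)]
```

```bash
python3 -m pendant '{"dp":[[0,0,0],[0,0,0],[0,0,0],[0,0,0],[0,0,0],[0,0,0]],"rotation":[[0,0,0],[0,0,0],[0,0,0],[0,0,0],[0,0,0],[0,0,0]]}' -
python3 bm2.py && python3 -c "
from plant import workorder
print(workorder.close_job())"
```

```text
time: 35.95
tool_pos: [440.1, -87.4, 43.9]
tcp_rot: [3.14, -0.003, -0.33]
contact_force: [-5.1, -2.6, 15.1]
grip_width: 30.7
finger_force: 30.0
36.0 [440.1 -87.4  43.9] [ 3.14e+00 -3.00e-03 -3.30e-01] [-4.5 -2.7 14.5]
bubble -2.5 6.5 dark [(np.float64(-8.0), 133), (np.float64(-7.5), 63), (np.float64(-7.0), 91), (np.float64(11.0), 69), (np.float64(11.5), 58), (np.float64(12.0), 127)]
the job is handed in; nothing more can be done
None
```

The job is handed in at 36 s: the level is pressed home in the pocket after one reseat, the bubble rests within about 0.1 mm of the middle of the two lines, and the knob is still held down with about 15 N; no verdict came back.

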